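Take down the pile of reference pieces and put each in its dish

ROBOT

A 6-joint arm with a two-finger parallel gripper is mounted at the origin on a cart in front of the work surface, level with it; the furniture and walls round the work are solid. World frame = base frame: x ahead of the robot, y to its left, z up, the work surface at z = 0. Lengths are in m, angles in degrees, forces in N, time in s.
With the tool pointing down it reaches from about 0.4 to 0.825 m from the base axis. Payload 7 kg.
Tool frame: the origin (TCP) lies at the very end of the fingers, on their centre line; the grasp point (between the pads) lies hold_point_z behind it (hold_point_z is the distance from the TCP to the grasp point, in m); z points along the fingers, y is the line along which they close (so a half turn about z gives the same grasp; the last joint's range is limited). The gripper opens to 88 mm and grips with 3 to 60 N. Pads are 19 mm wide; open, the fingers measure 130 mm over their backs; the gripper's body (78 mm by 193 mm) begins 47 mm behind the grasp point.
Start: joints at [89.502, 20.546, 0.682, 0, -70.136, -16.507], TCP at [0.197, 0.645, 0.227] pointing down, gripper open.
Joint ranges: [-176.03, 176.03], [-82.01, 121.73], [-58.28, 71.71], [-173.87, 95.51], [-174.79, -0.11], [-173.66, 173.66]. Speed limits (degrees/s): [136.94, 136.94, 172.46, 180, 180, 180].

INTERFACE

Orientations are given as [roll, pitch, yaw] about the fixed x, y, z axes, in that order (R = Rz(yaw) Ry(pitch) Rx(roll)).
In Python, from plant import get_obs, snapshot, close_job, hold_point_z gives the robot as it stands.
- The arm moves only by the tool play_rows, never from a script. Its argument "commands" is a list that holds one entry, the list of rows, each a list of 7 numbers: the shift along the tool's x, y, z in cm, then the turn, a rotation vector about the tool's x, y, z in degrees, then the opening, from 0 (shut) to 1 (fully open). In form: [[[x, y, z, ax, ay, az, fingers], ...]]. A call has 1 to 20 rows; each row is the pose to reach, as a shift and turn from the pose commanded when the call began, along the tool's axes at that moment; what a row does not reach only later rows make up. A row lasts 1/12 s, in which the tool goes at most 41.7 mm and 7.16 degrees, less where a joint would pass 70% of its speed; a pose out of reach is approached as far as the arm can. A call with a gripper value outside its range is refused whole. The fingers move at their own pace and stop on an object; the grip force is fixed at half the most. Time passes only in rows, so rows that repeat a pose let the fingers close. It gives the time, the measured TCP pose, the force, the opening and the grip force at its end, in the units of the state.
- get_obs(): the state, without advancing time (a new reading comes with each control period).
- snapshot(name): name is "scene" or "top"; returns a dict with "frame" (420x560x3 uint8, red, green, blue), "camera_matrix" (3x3 intrinsics, pixels), "origin" and "attitude" of the camera in the world. Camera axes: x right, y down, z forward; pixel columns grow to the right and rows downward; lengths in m; the calibration is good to about 2 mm. A picture is of the moment at which its call begins. There is no depth.
- close_job(): hands the job in; it is judged then, once.
The state is a dict: "clock": time; "joint_pos": joint angles; "qvel": joint speeds; "tau": joint torques, N m; "tool_pos": TCP position; "orientation": TCP orientation; "force": force on the tool from outside, world axes, zero at the start; "moment": the same for the moment, N m; "opening": finger opening in m; "gripper_force": force on a finger pad.
Only numpy, scipy, OpenCV 4.12 (cv2) and the standard library are available. Lean on these libraries where they do the work, as an engineer would, in place of code of your own. Each camera call takes 0.05 s, during which the arm holds its last target. There are 200 camera calls.

TASK

The spectrometer's reference pieces have been left in one pile on the bench. Take the pile apart from the top down, one piece at a time, and set each piece gently down, upright and flat inside the round dish of its own size rank: the narrowest piece in the narrowest dish, the next wider piece in the next wider dish, and so on to the widest piece in the widest dish. Let nothing fall or topple, and leave the jar and the loupe where they stand.

Things in the scene. Friction and masses are not known exactly. Their poses are not given: they have to be found in the camera images.
- gauge: Stepped brass gauge, the narrowest piece, first on top of the pile: round, 45 mm high, 24 mm across its cylindrical foot, with narrower steps above. Grip it round the foot, its lowest 15 mm. Origin at the centre of its underside, z up. About 60 g.
- copper_piece: Plain copper cylinder, 32 mm across and 22 mm high, second from the top of the pile, under the gauge. Origin at the centre of its underside, z up. About 160 g.
- steel_piece: Dark grey steel cylinder, 39 mm across and 31 mm high, third from the top of the pile, under the copper piece. Origin at the centre of its underside, z up. About 270 g.
- flat_piece: Flat bright aluminium cylinder, the widest piece, 45 mm across and 16 mm high, at the foot of the pile, standing on the bench. Origin at the centre of its underside, z up. About 70 g.
- dish_40: Shallow round grey dish with a dark liner, fixed to the bench: bore 40 mm, outside 46 mm, rim 7 mm high, floor 3 mm above the bench. Origin at the centre of its underside, z up. It is the narrowest of the four dishes, the place for the gauge.
- dish_52: Shallow round grey dish with a dark liner, fixed to the bench: bore 52 mm, outside 58 mm, rim 7 mm high, floor 3 mm above the bench. Origin at the centre of its underside, z up. It is the second narrowest of the four dishes, the place for the copper piece.
- dish_64: Shallow round grey dish with a dark liner, fixed to the bench: bore 64 mm, outside 70 mm, rim 7 mm high, floor 3 mm above the bench. Origin at the centre of its underside, z up. It is the second widest of the four dishes, the place for the steel piece.
- dish_75: Shallow round grey dish with a dark liner, fixed to the bench: bore 75 mm, outside 81 mm, rim 7 mm high, floor 3 mm above the bench. Origin at the centre of its underside, z up. It is the widest of the four dishes, the place for the flat piece.
- tip_jar: Bystander, loose: white jar with a blue screw lid, 42 mm across and 61 mm high. Origin at the centre of its underside, z up. To be left standing where it is.
- loupe: Bystander, loose: black stand loupe, 36 mm across and 34 mm high. Origin at the centre of its underside, z up. To be left standing where it is. A hex key and a brush, at most 9 mm high and fixed, also lie among these things.

How it is judged (in metres and radians):
On the way, in this order (a step that is already met when the one before it is completed fails the run):
1. the stepped brass gauge stands flat in its dish, released (horizontal distance between gauge and dish_40 below 0.0095 m and height (world z) of gauge below 0.0055 m and angle between gauge's own z axis and vertical below 0.1 rad and contact force between the fingers and gauge below 0.05 N), for 0.2 s.
2. the copper piece stands flat in its dish, released (horizontal distance between copper_piece and dish_52 below 0.0115 m and height (world z) of copper_piece below 0.0055 m and angle between copper_piece's own z axis and vertical below 0.1 rad and contact force between the fingers and copper_piece below 0.05 N), for 0.2 s.
3. the dark steel piece stands flat in its dish, released (horizontal distance between steel_piece and dish_64 below 0.014 m and height (world z) of steel_piece below 0.0055 m and angle between steel_piece's own z axis and vertical below 0.1 rad and contact force between the fingers and steel_piece below 0.05 N), for 0.2 s.
4. the flat bright piece stands flat in its dish, released (horizontal distance between flat_piece and dish_75 below 0.0165 m and height (world z) of flat_piece below 0.0055 m and angle between flat_piece's own z axis and vertical below 0.1 rad and contact force between the fingers and flat_piece below 0.05 N), for 0.2 s.
At the end, for the whole second after the job is handed in: Each piece upright (0.1 rad) and flat in its own dish (centre within 9.5, 11.5, 14, 16.5 mm of the dish centre for gauge, copper, steel, flat piece; underside under 5.5 mm above the bench), released, at rest; jar and loupe within 20 mm of their start (all of step 1 and all of step 2 and all of step 3 and all of step 4 and linear speed of each of gauge, copper_piece, steel_piece, flat_piece below 0.02 m/s and distance of each of tip_jar, loupe from where it was at the start of the episode below 0.02 m); the robot touches nothing.
It fails at once if a piece topples (tilts by more than 0.6 rad) (angle between any of gauge, copper_piece, steel_piece, flat_piece's own z axis and vertical above 0.6 rad).
It fails at once if a piece falls more than about 3 cm (faster than 0.8 m/s while no finger touches it) ((contact force between the fingers and gauge below 0.05 N and linear speed of gauge above 0.8 m/s) or (contact force between the fingers and copper_piece below 0.05 N and linear speed of copper_piece above 0.8 m/s) or (contact force between the fingers and steel_piece below 0.05 N and linear speed of steel_piece above 0.8 m/s) or (contact force between the fingers and flat_piece below 0.05 N and linear speed of flat_piece above 0.8 m/s)).
It fails at once if the jar is shifted by more than 20 mm or knocked over (distance of tip_jar from where it was at the start of the episode above 0.02 m or angle between tip_jar's own z axis and vertical above 0.4 rad).
It fails at once if the loupe is shifted by more than 20 mm or knocked over (distance of loupe from where it was at the start of the episode above 0.02 m or angle between loupe's own z axis and vertical above 0.4 rad).
It also fails if it takes over 112 s, if anything falls off the work surface, if the arm or the gripper's body presses on something with over 40 N, if the wrist force passes 120 N, or if a joint passes its speed limit or range.

## Working session

There is one attempt and no reset: what is moved stays moved. The work goes in short steps, Python scripts to look and compute and a tool call to move; the robot and the scene stay as the last step left them, time stands still between calls to the robot, and variables do not carry over. Pictures are saved under pics/ and viewed, at most 14 in all, crops included, and the job is handed in when it is done.

Besides the shell and the picture viewer there is one more tool, called after ">>>" as a command line: name --argument value ..., lists and objects as JSON in quotes. play_rows: Moves the arm, as the interface text tells. Its arguments: {"type":"object","properties":{"commands":{"type":"array","items":{"type":"array","items":{"type":"array","items":{"type":"number"}}}}},"required":["commands"]}

```bash
mkdir -p pics
python3 - <<'E'
from plant import *
import cv2,json
import numpy as np
np.set_printoptions(precision=4,suppress=True)
print(hold_point_z if not callable(hold_point_z) else hold_point_z());print(get_obs())
for n in("scene","top"):
    s=snapshot(n);cv2.imwrite(f"pics/{n}0.png",s["frame"][:,:,::-1]);print(s["camera_matrix"],s["origin"],s["attitude"])
E
```

```text
0.0188
{'clock': 0.0, 'joint_pos': array([ 89.5028,  20.592 ,   0.6339,  -0.0191, -70.1351, -16.5054]), 'qvel': array([ 0.0464,  0.0849, -0.016 , -0.0194,  0.1327, -0.0815]), 'tau': array([ -0.0013, -58.2711,  29.3064,   6.9976,   0.0073,  -0.0002]), 'tool_pos': array([0.1973, 0.645 , 0.2256]), 'orientation': array([179.9056,  -0.0092, -17.0091]), 'force': array([-0.71  ,  0.5235, -0.3039]), 'moment': array([-0.0041,  0.008 , -0.0062]), 'gripper_force': 0.0, 'opening': 0.08777287647686156}
[[439.6897   0.     275.0268]
 [  0.     439.6897 211.1755]
 [  0.       0.       1.    ]] [-0.085  -0.4251  0.8023] [-133.425     0.3512  -50.5872]
[[543.5755   0.     277.6108]
 [  0.     543.5755 212.8612]
 [  0.       0.       1.    ]] [0.3891 0.0315 1.5544] [-175.9114    0.216   -89.1925]
```

View pics/scene0.png

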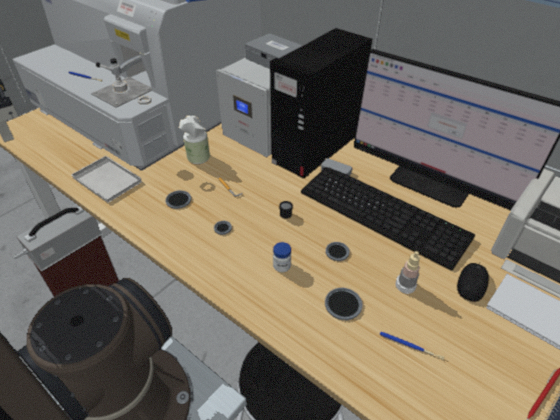

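View pics/top0.png

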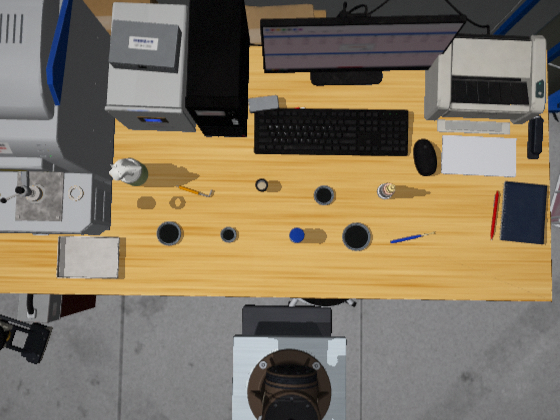

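The scene view shows the pile at about (408,275), with the jar at (282,257) and the loupe at (286,210). In the top view the dishes are at (357,236), (169,233), (325,195) and (229,235), and the pile is at (386,191).

```bash
cat > h.py <<'E'
import numpy as np,cv2
from scipy.spatial.transform import Rotation as Ro
from plant import *
np.set_printoptions(precision=4,suppress=True)
def R(a): return Ro.from_euler('xyz',a,degrees=True).as_matrix()
def ray(s,p,z):
    p=np.atleast_2d(p).astype(float);K=s["camera_matrix"]
    d=np.c_[p,np.ones(len(p))]@np.linalg.inv(K).T@R(s["attitude"]).T
    o=np.array(s["origin"]);return o+d*((z-o[2])/d[:,2])[:,None]
def proj(s,P):
    q=(np.atleast_2d(P)-s["origin"])@R(s["attitude"])@s["camera_matrix"].T
    return q[:,:2]/q[:,2:]
def grey(s):
    h=cv2.cvtColor(s["frame"],cv2.COLOR_RGB2HSV);return (h[:,:,1]<85)|(h[:,:,2]<70)
def comp(m,p,r=30):
    n,l,st,c=cv2.connectedComponentsWithStats(m.astype(np.uint8))
    ys,xs=np.nonzero(l); k=np.argmin((xs-p[0])**2+(ys-p[1])**2); return l==l[ys[k],xs[k]]
E
python3 - <<'E'
from h import *
T=snapshot("top");S=snapshot("scene")
for n,p,q in(("75",(357,236),(344,304)),("64",(169,233),(178,200)),("52",(325,195),(337,251)),("40",(229,235),(222,228)),("loupe",(262,184),(286,210))):
    for s,pp in((T,p),(S,q)):
        m=comp(grey(s),pp); c=cv2.findContours(m.astype(np.uint8),0,1)[0][0][:,0]
        w=ray(s,c,.007)[:,:2].astype(np.float32); e=cv2.fitEllipse(w); print(n,len(c),np.round(e[0],4),np.round(e[1],4))
a=cv2.resize(T["frame"][165:215,360:410],(400,400),interpolation=2)
b=cv2.resize(S["frame"][245:305,380:430],(400,480),interpolation=2)
o=np.zeros((480,800,3),np.uint8);o[:400,:400]=a;o[:,400:]=b;cv2.imwrite("pics/pile.png",o[:,:,::-1])
E
```

```text
75 78 [ 0.4358 -0.1847] [0.0777 0.0789]
75 112 [ 0.4309 -0.1844] [0.0829 0.0863]
64 67 [0.4377 0.3493] [0.0663 0.068 ]
64 65 [0.4325 0.3484] [0.0712 0.0756]
52 54 [ 0.5531 -0.0914] [0.0546 0.0553]
52 64 [ 0.5485 -0.0909] [0.0581 0.0633]
40 43 [0.4365 0.1797] [0.042  0.0434]
40 48 [0.4314 0.1791] [0.0473 0.0506]
loupe 33 [0.5801 0.0863] [0.0327 0.033 ]
loupe 48 [0.5849 0.0955] [0.0325 0.0682]
```

View pics/pile.png

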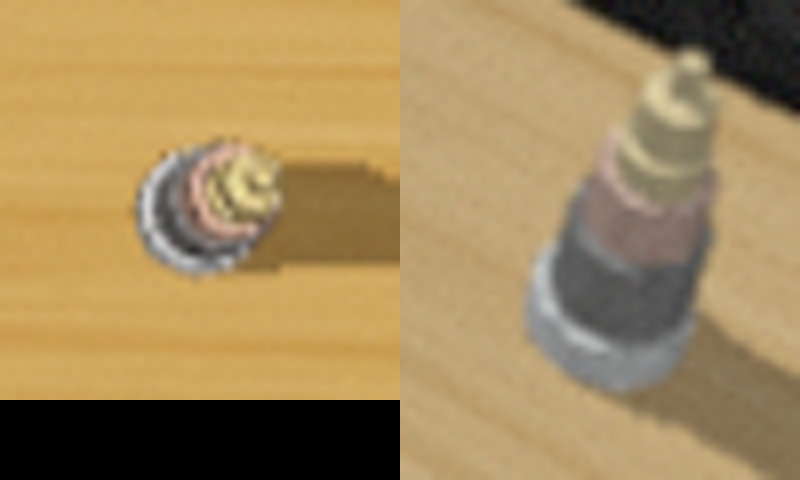

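The pile crop shows gauge, copper, steel and flat stacked with the tips at (392.7,187.5) in the top view and (416.2,252.2) in the scene view. The flat piece's top face is centred near (385.1,191.4) in the top view.

Run:
```python
from h import *
T=snapshot("top");S=snapshot("scene")
print("tip",ray(T,(392.75,187.5),.114),ray(S,(416.25,252.25),.114))
print("cu top",ray(T,(389.4,189.1),.069)); print("st top",ray(T,(387,190.2),.047)); print("fl top",ray(T,(385.1,191.4),.016))
# scene: left/right extents of pieces: midpoint columns at mid heights
for n,(l,r,y),z in(("gauge foot",(615,707,190),.0705),("cu",(590,712,215),.06),("steel",(553,700,285),.033),("flat",(527,695,335),.009)):
    p=((l+r)/2-400)/8+380,y/8+245
    print(n,p, ray(S,p,z)[0])
for x,y in((.545,-.245),(.545,-.24),(.55,-.245)): print(x,y,[proj(S,(x,y,z))[0] for z in(0,.016,.114)],[proj(T,(x,y,z))[0] for z in(.016,.114)])
# white/blue jar top view
h=cv2.cvtColor(T["frame"],cv2.COLOR_RGB2HSV);m=comp((h[:,:,0]>100)&(h[:,:,0]<130)&(h[:,:,1]>150),(297,235));v,u=np.nonzero(m);print("jar",ray(T,(u.mean(),v.mean()),.061))
h=cv2.cvtColor(S["frame"],cv2.COLOR_RGB2HSV);m=comp((h[:,:,0]>100)&(h[:,:,0]<130)&(h[:,:,1]>150),(282,250));v,u=np.nonzero(m);print("jar",ray(S,(u.mean(),v.mean()),.057))
```

```text
tip [[ 0.5639 -0.2673  0.114 ]] [[ 0.5626 -0.2653  0.114 ]]
cu top [[ 0.5648 -0.2674  0.069 ]]
st top [[ 0.5643 -0.2651  0.047 ]]
fl top [[ 0.5644 -0.2658  0.016 ]]
gauge foot (412.625, 268.75) [ 0.5561 -0.2703  0.0705]
cu (411.375, 271.875) [ 0.5558 -0.27    0.06  ]
steel (408.3125, 280.625) [ 0.5528 -0.2703  0.033 ]
flat (406.375, 286.875) [ 0.5543 -0.2702  0.009 ]
0.545 -0.245 [array([393.4204, 286.1625]), array([394.7105, 281.7724]), array([403.2933, 252.5639])] [array([377.7589, 198.0826]), array([384.3878, 194.4582])]
0.545 -0.24 [array([391.4257, 285.0243]), array([392.6902, 280.6318]), array([401.1018, 251.4133])] [array([375.9976, 198.0585]), array([382.5073, 194.4326])]
0.55 -0.245 [array([394.4967, 284.765 ]), array([395.7951, 280.3718]), array([404.4318, 251.1492])] [array([377.7606, 196.331 ]), array([384.388 , 192.5892])]
jar [[ 0.4362 -0.0143  0.061 ]]
jar [[ 0.4321 -0.0137  0.057 ]]
```

>>> play_rows --commands '[[[8,6,0,0,0,-4,1],[34.2,25.6,0,0,0,-17,1],[34.2,25.6,0,0,0,-17,1],[34.2,25.6,0,0,0,-17,1],[34.2,25.6,0,0,0,-17,1],[34.2,25.6,0,0,0,-17,1],[34.2,25.6,0,0,0,-17,1],[34.2,25.6,0,0,0,-17,1],[34.2,25.6,0,0,0,-17,1],[34.2,25.6,0,0,0,-17,1],[34.2,25.6,0,0,0,-17,1],[34.2,25.6,0,0,0,-17,1]]]'

```text
clock: 1.3
tool_pos: [0.451, 0.2981, 0.2267]
orientation: [180.0, -0.0, -0.2]
force: [-1.1, -0.2, 0.3]
opening: 0.0874
gripper_force: 0.0
```

>>> play_rows --commands '[[[11.2,56.4,0,0,0,0,1],[11.2,56.4,0,0,0,0,1],[11.2,56.4,0,0,0,0,1],[11.2,56.4,0,0,0,0,1],[11.2,56.4,0,0,0,0,1],[11.2,56.4,0,0,0,0,1],[11.2,56.4,0,0,0,0,1],[11.2,56.4,0,0,0,0,1],[11.2,56.4,0,0,0,0,1],[11.2,56.4,0,0,0,0,1],[11.2,56.4,0,0,0,0,1],[11.2,56.4,0,0,0,0,1],[11.2,56.4,0,0,0,0,1],[11.2,56.4,0,0,0,0,1],[11.2,56.4,0,0,0,0,1],[11.2,56.4,0,0,0,0,1],[11.2,56.4,0,0,0,0,1],[11.2,56.4,0,0,0,0,1]]]'

```text
clock: 2.8
tool_pos: [0.5617, -0.2622, 0.2266]
orientation: [-180.0, -0.0, 0.1]
force: [-1.2, -0.3, -0.4]
opening: 0.0876
gripper_force: 0.0
```

Run:
```python
from h import *
for i in range(4):o=get_obs();print(o["tool_pos"],o["orientation"],o["joint_pos"])
T=snapshot("top");S=snapshot("scene")
print(get_obs()["tool_pos"])
a=cv2.resize(T["frame"][150:230,340:440],(400,320),interpolation=2)
b=cv2.resize(S["frame"][180:310,350:470],(400,433),interpolation=2)
o=np.zeros((433,800,3),np.uint8);o[:320,:400]=a;o[:,400:]=b;cv2.imwrite("pics/p2.png",o[:,:,::-1])
t=get_obs()["tool_pos"];print(proj(T,t),proj(S,t))
```

```text
[ 0.5617 -0.2622  0.2266] [-179.9901   -0.0014    0.0603] [ -7.0054  15.4052  -6.6546  -0.0108 -67.94    97.0698]
[ 0.5617 -0.2622  0.2266] [-179.9901   -0.0014    0.0603] [ -7.0054  15.4052  -6.6546  -0.0108 -67.94    97.0698]
[ 0.5617 -0.2622  0.2266] [-179.9901   -0.0014    0.0603] [ -7.0054  15.4052  -6.6546  -0.0108 -67.94    97.0698]
[ 0.5617 -0.2622  0.2266] [-179.9901   -0.0014    0.0603] [ -7.0054  15.4052  -6.6546  -0.0108 -67.94    97.0698]
[ 0.5618 -0.262   0.2269]
[[400.17   182.9354]] [[427.2399 212.204 ]]
```

View pics/p2.png

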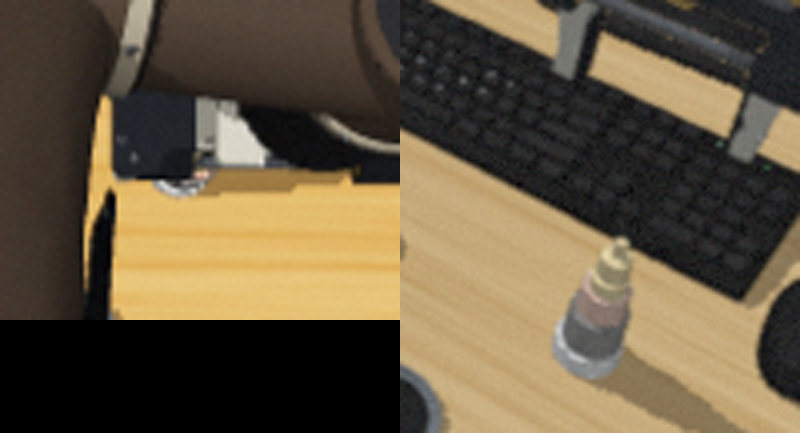

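>>> play_rows --commands '[[[0.2,0.4,2,0,0,0,0.8],[0.2,0.4,5,0,0,0,0.6],[0.2,0.4,8,0,0,0,0.6],[0.2,0.4,10,0,0,0,0.6],[0.2,0.4,12,0,0,0,0.6],[0.2,0.4,13.2,0,0,0,0.6],[0.2,0.4,13.2,0,0,0,0.6],[0.2,0.4,13.2,0,0,0,0.6]]]'

```text
clock: 3.57
tool_pos: [0.5638, -0.2669, 0.0949]
orientation: [180.0, 0.0, 0.1]
force: [0.4, -0.8, 0.4]
opening: 0.0528
gripper_force: 0.0
```

Run:
```python
from h import *
S=snapshot("scene")
o=get_obs();print(o["tool_pos"],o["orientation"],o["force"],o["opening"])
b=cv2.resize(S["frame"][220:310,370:470],(800,600)[0:1]+(720,),interpolation=2)[:600]
cv2.imwrite("pics/p3.png",b[:,:,::-1])
```

```text
[ 0.5644 -0.2672  0.0958] [179.9638  -0.0753   0.0517] [ 0.0943 -0.2575  0.9279] 0.052788719198170984
```

View pics/p3.png

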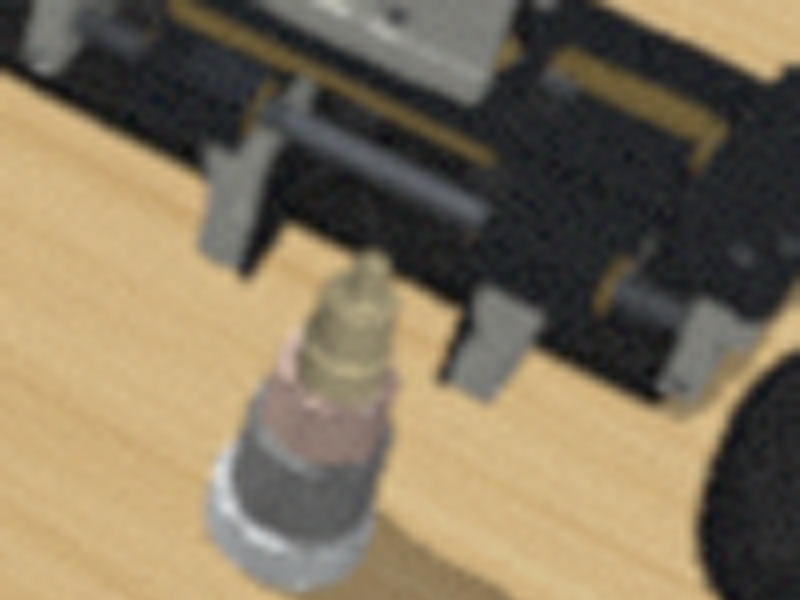

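The picture shows the gauge axis around (352,330), midway within ~1 px between the finger inner edges at (245,278) and (440,380). Good to descend.

>>> play_rows --commands '[[[0,0,0.8,0,0,0,0.6],[0,0,1.6,0,0,0,0.6],[0,0,2,0,0,0,0.5],[0,0,2,0,0,0,0.4],[0,0,2,0,0,0,0.36],[0,0,2,0,0,0,0.32],[0,0,2,0,0,0,0.3],[0,0,2,0,0,0,0.28],[0,0,2,0,0,0,0.26],[0,0,2,0,0,0,0.24],[0,0,2,0,0,0,0.2],[0,0,2,0,0,0,0.1],[0,0,2,0,0,0,0],[0,0,2,0,0,0,0],[0,0,2,0,0,0,0]]]'

```text
clock: 4.87
tool_pos: [0.5637, -0.2674, 0.0747]
orientation: [180.0, -0.0, -0.0]
force: [-0.7, -0.1, 2.7]
opening: 0.0217
gripper_force: 30.0
```

Run:
```python
from h import *
S=snapshot("scene")
o=get_obs();print(o["tool_pos"],o["orientation"],o["force"],o["opening"])
b=cv2.resize(S["frame"][230:300,375:455],(800,700),interpolation=2)[:600]
cv2.imwrite("pics/p4.png",b[:,:,::-1])
```

```text
[ 0.5637 -0.2674  0.0747] [179.992   -0.0143   0.0002] [-0.2293  0.5272  1.5957] 0.021553593926090138
```

View pics/p4.png

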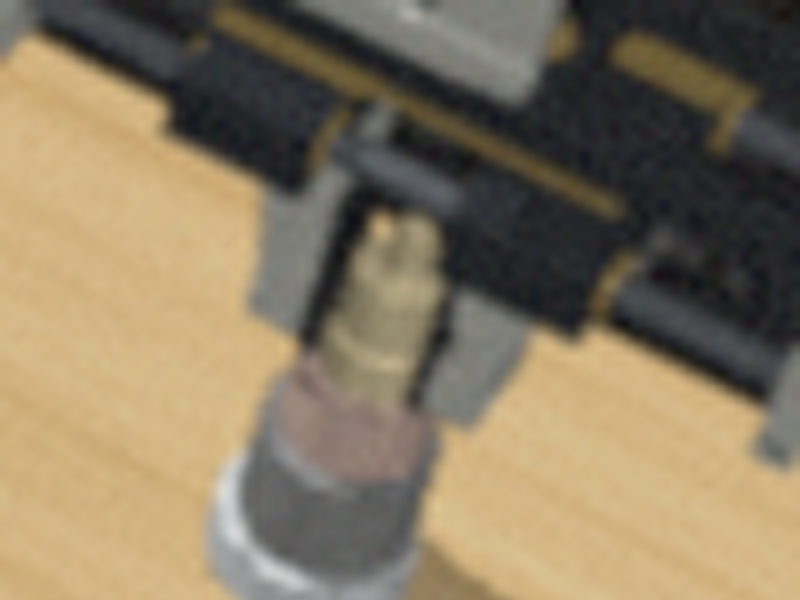

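The fingers are closed on the gauge's foot around (375,370), and nothing below has moved, so I lift slowly.

>>> play_rows --commands '[[[0,0,-0.2,0,0,0,0],[0,0,-0.5,0,0,0,0],[0,0,-1,0,0,0,0],[0,0,-2,0,0,0,0],[0,0,-3,0,0,0,0],[0,0,-4,0,0,0,0],[0,0,-5,0,0,0,0],[0,0,-6,0,0,0,0],[0,0,-6.5,0,0,0,0],[0,0,-6.5,0,0,0,0]]]'

```text
clock: 5.75
tool_pos: [0.5644, -0.2676, 0.1415]
orientation: [180.0, -0.2, 0.0]
force: [0.2, -0.1, -1.3]
opening: 0.0216
gripper_force: 29.9
```

Run:
```python
from h import *
S=snapshot("scene")
o=get_obs();print(o["tool_pos"],o["orientation"],o["force"],o["opening"])
b=cv2.resize(S["frame"][200:300,360:470],(660,600),interpolation=2)
cv2.imwrite("pics/p5.png",b[:,:,::-1])
```

```text
[ 0.5639 -0.2674  0.1404] [179.9905  -0.0867  -0.007 ] [-0.1431  0.2465 -0.7584] 0.02176878227748597
```

View pics/p5.png

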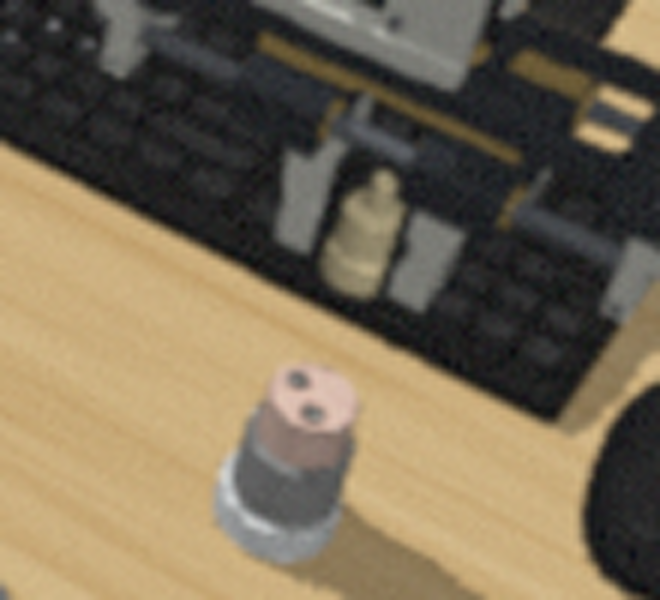

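The gauge hangs upright between the fingers at (365,235). The pile below stands undisturbed, with the copper top at (313,397). Now to dish_40.

>>> play_rows --commands '[[[-0.3,-1,0,0,0,0,0],[-0.7,-2.5,0,0,0,0,0],[-1.4,-5,0,0,0,0,0],[-2.3,-8,0,0,0,0,0],[-3.3,-11.5,0,0,0,0,0],[-4.3,-15,0,0,0,0,0],[-5.3,-18.5,0,0,0,0,0],[-6.3,-22,0,0,0,0,0],[-7.3,-25.5,0,0,0,0,0],[-8.3,-29,0,0,0,0,0],[-9.3,-32.5,0,0,0,0,0],[-10.3,-36,0,0,0,0,0],[-11.2,-39,0,0,0,0,0],[-11.9,-41.5,0,0,0,0,0],[-12.5,-43.5,0,0,0,0,0],[-12.8,-44.7,0,0,0,0,0],[-12.8,-44.7,0,0,0,0,0],[-12.8,-44.7,0,0,0,0,0]]]'

```text
clock: 7.3
tool_pos: [0.4347, 0.1799, 0.1392]
orientation: [180.0, 0.0, 0.1]
force: [1.1, 0.3, -0.5]
opening: 0.0216
gripper_force: 29.9
```

>>> play_rows --commands '[[[0.1,0,1,0,0,0,0],[0.1,0,3,0,0,0,0],[0.1,0,5.5,0,0,0,0],[0.1,0,8,0,0,0,0],[0.1,0,10,0,0,0,0],[0.1,0,11,0,0,0,0],[0.1,0,11.5,0,0,0,0],[0.1,0,11.5,0,0,0,0],[0.1,0,11.5,0,0,0,0]]]'

```text
clock: 8.05
tool_pos: [0.4368, 0.179, 0.0245]
orientation: [180.0, 0.0, -0.1]
force: [0.1, 0.4, -0.6]
opening: 0.0216
gripper_force: 29.9
```

Run:
```python
from h import *
S=snapshot("scene")
o=get_obs();print(o["tool_pos"],o["orientation"],o["force"],o["opening"])
print(proj(S,o["tool_pos"]+[0,0,-.006]),proj(S,(.4355,.1803,.003)))
b=cv2.resize(S["frame"][185:255,180:260],(800,700),interpolation=2)[:600]
cv2.imwrite("pics/p6.png",b[:,:,::-1])
```

```text
[0.437  0.1795 0.025 ] [-179.9808   -0.029    -0.0368] [ 0.0749 -0.5144 -0.3759] 0.02163895502034456
[[223.2267 222.4212]] [[223.1209 227.0384]]
```

View pics/p6.png

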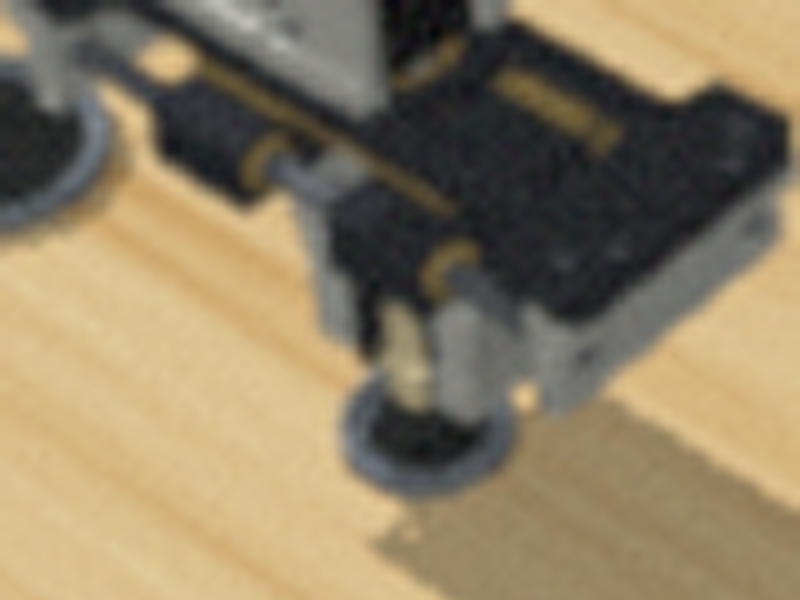

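The gauge's left edge is at x≈385 and the dish's outer ellipse spans 343–517, so both are centred at about 430. I lower it slowly.

>>> play_rows --commands '[[[-0.1,0,0.5,0,0,0,0],[-0.1,0,0.9,0,0,0,0],[-0.1,0,1.2,0,0,0,0],[-0.1,0,1.4,0,0,0,0],[-0.1,0,1.5,0,0,0,0],[-0.1,0,1.5,0,0,0,0],[-0.1,0,1.5,0,0,0,0]]]'

```text
clock: 8.68
tool_pos: [0.4356, 0.1797, 0.0096]
orientation: [180.0, 0.0, 0.0]
force: [-1.1, 0.2, -1.1]
opening: 0.0215
gripper_force: 29.9
```

>>> play_rows --commands '[[[0,0,0.04,0,0,0,0],[0,0,0.08,0,0,0,0],[0,0,0.08,0,0,0,0]]]'

```text
clock: 8.93
tool_pos: [0.4357, 0.1798, 0.0089]
orientation: [-180.0, -0.0, -0.0]
force: [-0.7, 0.3, 0.6]
opening: 0.0216
gripper_force: 30.0
```

>>> play_rows --commands '[[[0,0,0,0,0,0,0.3],[0,0,0,0,0,0,0.4],[0,0,0,0,0,0,0.6],[0,0,0,0,0,0,0.7],[0,0,-0.5,0,0,0,0.8],[0,0,-2,0,0,0,0.8],[0,0,-5,0,0,0,0.8],[0,0,-8,0,0,0,0.8],[0,0,-11,0,0,0,0.8],[0,0,-13,0,0,0,0.8],[0,0,-13,0,0,0,0.8]]]'

```text
clock: 9.85
tool_pos: [0.4377, 0.1812, 0.1437]
orientation: [-179.7, -0.4, 0.0]
force: [0.4, -0.3, -0.0]
opening: 0.07
gripper_force: 0.0
```

Run:
```python
from h import *
S=snapshot("scene")
o=get_obs();print(o["tool_pos"],o["force"],o["opening"])
b=cv2.resize(S["frame"][195:255,190:260],(350,300),interpolation=2)
c=cv2.resize(S["frame"][240:310,370:440],(400,400),interpolation=2)
a=np.zeros((400,750,3),np.uint8);a[:300,:350]=b;a[:,350:]=c
cv2.imwrite("pics/p7.png",a[:,:,::-1])
```

```text
[0.4367 0.1807 0.1415] [ 0.1645  0.337  -0.8597] 0.06988657689338726
```

View pics/p7.png

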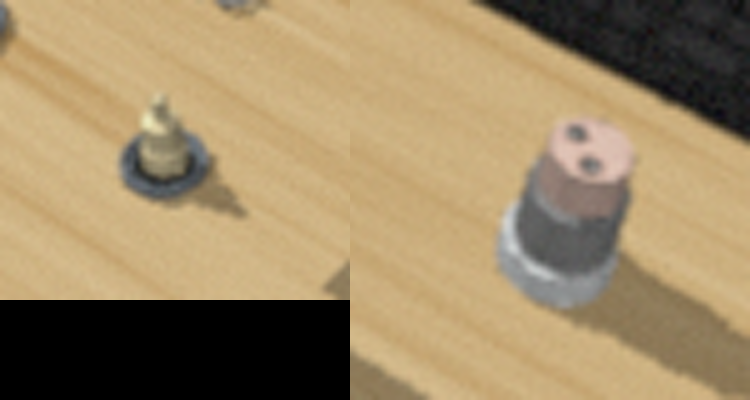

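The gauge stands upright, centred in its dish at (165,160). The copper, steel and flat pieces are undisturbed at (590,150). Back to the pile for the copper piece.

>>> play_rows --commands '[[[1,4,0,0,0,0,0.8],[2.1,8,0,0,0,0,0.8],[12.8,44.7,0,0,0,0,0.8],[12.8,44.7,0,0,0,0,0.8],[12.8,44.7,0,0,0,0,0.8],[12.8,44.7,0,0,0,0,0.8],[12.8,44.7,0,0,0,0,0.8],[12.8,44.7,0,0,0,0,0.8],[12.8,44.7,0,0,0,0,0.8],[12.8,44.7,0,0,0,0,0.8],[12.8,44.7,0,0,0,0,0.8],[12.8,44.7,0,0,0,0,0.8],[12.8,44.7,0,0,0,0,0.8],[12.8,44.7,2,0,0,0,0.7],[12.8,44.7,4,0,0,0,0.7],[12.8,44.7,5,0,0,0,0.7],[12.8,44.7,5,0,0,0,0.7],[12.8,44.7,5,0,0,0,0.7]]]'

```text
clock: 11.4
tool_pos: [0.5632, -0.2667, 0.0885]
orientation: [-180.0, 0.1, 0.1]
force: [0.9, -0.7, 0.5]
opening: 0.0612
gripper_force: 0.0
```

Run:
```python
from h import *
S=snapshot("scene")
o=get_obs();print(o["tool_pos"],o["force"],o["opening"])
print(ray(S,(412.35,266.25),.069))
```

```text
[ 0.5639 -0.2669  0.0894] [-0.1736 -0.451   0.0162] 0.061585889315229535
[[ 0.5633 -0.2664  0.069 ]]
```

>>> play_rows --commands '[[[0,0,1,0,0,0,0.7],[0,0,2,0,0,0,0.7],[0,0,3,0,0,0,0.6],[0,0,3.6,0,0,0,0.5],[0,0,3.6,0,0,0,0.44],[0,0,3.6,0,0,0,0.42],[0,0,3.6,0,0,0,0.4],[0,0,3.6,0,0,0,0.38],[0,0,3.6,0,0,0,0.36],[0,0,3.6,0,0,0,0.34],[0,0,3.6,0,0,0,0.32],[0,0,3.6,0,0,0,0.2],[0,0,3.6,0,0,0,0],[0,0,3.6,0,0,0,0],[0,0,3.6,0,0,0,0]]]'

```text
clock: 12.7
tool_pos: [0.5639, -0.2674, 0.0531]
orientation: [180.0, -0.0, 0.0]
force: [-0.3, 1.8, 4.4]
opening: 0.03
gripper_force: 30.0
```

>>> play_rows --commands '[[[0,0,-0.2,0,0,0,0],[0,0,-0.5,0,0,0,0],[0,0,-1,0,0,0,0],[0,0,-2,0,0,0,0],[0,0,-3.2,0,0,0,0],[0,0,-4.5,0,0,0,0],[0,0,-5.5,0,0,0,0],[-0.1,-1,-6,0,0,0,0],[-0.2,-3,-6,0,0,0,0],[-0.4,-5.5,-6,0,0,0,0],[-0.6,-8.5,-6,0,0,0,0],[-0.8,-11.5,-6,0,0,0,0],[-1,-14.5,-6,0,0,0,0],[-1.1,-16.5,-6,0,0,0,0],[-1.2,-17.5,-6,0,0,0,0],[-1.2,-17.7,-6,0,0,0,0],[-1.2,-17.7,-6,0,0,0,0],[-1.2,-17.7,-6,0,0,0,0]]]'

```text
clock: 14.2
tool_pos: [0.5516, -0.0907, 0.1129]
orientation: [180.0, -0.0, -0.0]
force: [-0.0, 0.4, -1.7]
opening: 0.0305
gripper_force: 30.0
```

Run:
```python
from h import *
S=snapshot("scene")
o=get_obs();print(o["tool_pos"],o["orientation"],o["force"],o["opening"])
print(proj(S,o["tool_pos"]+[0,0,-.006]),proj(S,(.552,-.0903,.003)))
b=cv2.resize(S["frame"][190:290,300:440],(840,600),interpolation=2)[:,:800]
cv2.imwrite("pics/p8.png",b[:,:,::-1])
```

```text
[ 0.5515 -0.091   0.1128] [179.9962   0.001   -0.044 ] [-0.253   0.2604 -1.1261] 0.03042627207707943
[[341.8744 220.3268]] [[337.4837 250.7319]]
```

View pics/p8.png

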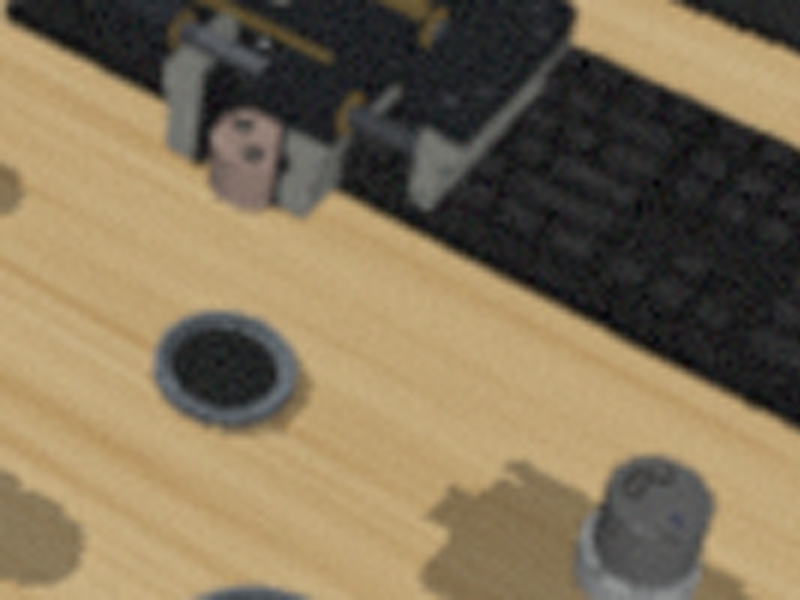

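The copper piece is held level at (245,160) above dish_52 at (228,368), and the steel piece stands on the flat piece at (655,520). I lower the copper.

>>> play_rows --commands '[[[0,0,1,0,0,0,0],[0,0,3,0,0,0,0],[0,0,5.5,0,0,0,0],[0,0,7.5,0,0,0,0],[0,0,8.8,0,0,0,0],[0,0,9.4,0,0,0,0],[0,0,9.8,0,0,0,0],[0,0,10.1,0,0,0,0],[0,0,10.3,0,0,0,0],[0,0,10.3,0,0,0,0],[0,0,10.35,0,0,0,0],[0,0,10.4,0,0,0,0],[0,0,10.4,0,0,0,0]]]'

```text
clock: 15.33
tool_pos: [0.552, -0.0903, 0.0093]
orientation: [-180.0, -0.1, 0.0]
force: [-0.1, -0.8, 0.3]
opening: 0.03
gripper_force: 30.0
```

>>> play_rows --commands '[[[0,0,0.03,0,0,0,0],[0,0,0.03,0,0,0,0.38],[0,0,0.03,0,0,0,0.45],[0,0,0.03,0,0,0,0.6],[0,0,0,0,0,0,0.75],[0,0,-0.5,0,0,0,0.8],[0,0,-2,0,0,0,0.8],[0,0,-5,0,0,0,0.8],[0,0,-8,0,0,0,0.8],[0,0,-10,0,0,0,0.8],[0.2,2,-10,0,0,0,0.8],[0.4,5,-10,0,0,0,0.8],[0.6,8.5,-10,0,0,0,0.8],[0.9,12,-10,0,0,0,0.8],[1.1,15,-10,0,0,0,0.8],[1.2,17,-10,0,0,0,0.8],[1.2,17.7,-10,0,0,0,0.8],[1.2,17.7,-10,0,0,0,0.8],[1.2,17.7,-10,0,0,0,0.8]]]'

```text
clock: 16.92
tool_pos: [0.5632, -0.2672, 0.1087]
orientation: [-180.0, 0.0, -0.1]
force: [0.1, 0.4, -0.4]
opening: 0.07
gripper_force: 0.0
```

Run:
```python
from h import *
S=snapshot("scene")
o=get_obs();print(o["tool_pos"],o["orientation"],o["force"],o["opening"])
b=cv2.resize(S["frame"][220:310,310:430],(800,600),interpolation=2)
cv2.imwrite("pics/p9.png",b[:,:,::-1])
```

```text
[ 0.5634 -0.2667  0.1088] [-179.9857    0.0098   -0.0034] [-0.1335 -0.3998  0.2062] 0.06968503251240707
```

View pics/p9.png

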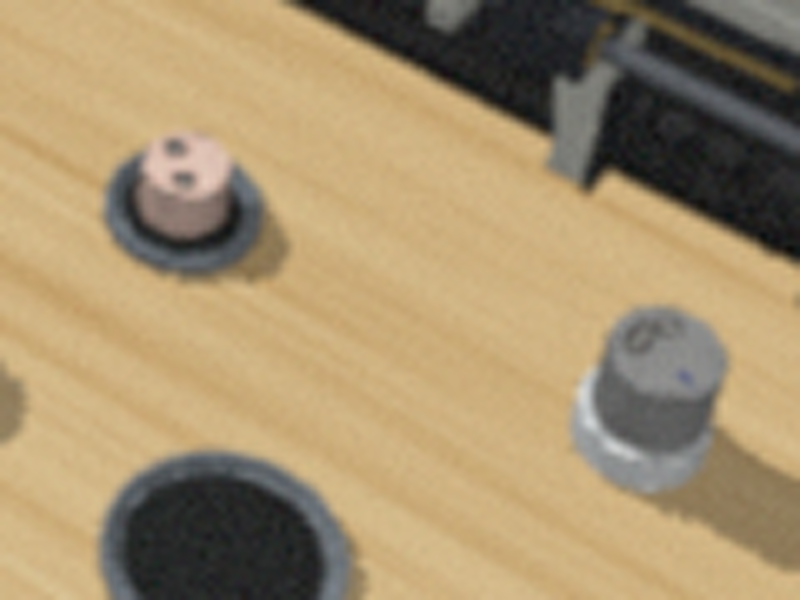

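The copper piece sits flat in dish_52 at (185,190), and the steel piece is at (660,370) on the flat piece. Now the steel piece.

>>> play_rows --commands '[[[0,0,2,0,0,0,0.8],[0,0,4,0,0,0,0.8],[0,0,6,0,0,0,0.7],[0,0,7.5,0,0,0,0.7],[0,0,8.4,0,0,0,0.6],[0,0,8.7,0,0,0,0.55],[0,0,8.7,0,0,0,0.52],[0,0,8.7,0,0,0,0.5],[0,0,8.7,0,0,0,0.48],[0,0,8.7,0,0,0,0.46],[0,0,8.7,0,0,0,0.44],[0,0,8.7,0,0,0,0.42],[0,0,8.7,0,0,0,0.4],[0,0,8.7,0,0,0,0.2],[0,0,8.7,0,0,0,0],[0,0,8.7,0,0,0,0],[0,0,8.7,0,0,0,0]]]'

```text
clock: 18.38
tool_pos: [0.5641, -0.2673, 0.0226]
orientation: [180.0, -0.1, 0.0]
force: [-0.5, 3.4, 6.1]
opening: 0.0375
gripper_force: 30.1
```

>>> play_rows --commands '[[[0,0,-0.2,0,0,0,0],[0,0,-0.5,0,0,0,0],[0,0,-1,0,0,0,0],[0,0,-2,0,0,0,0],[0,0,-3.2,0,0,0,0],[0,0,-4.7,0,0,0,0],[0,0,-6.2,0,0,0,0],[0,0,-7.7,0,0,0,0],[0,0,-9.2,0,0,0,0],[0,0,-10.2,0,0,0,0],[0,0,-10.8,0,0,0,0],[0,0,-10.8,0,0,0,0],[0,0,-10.8,0,0,0,0]]]'

```text
clock: 19.47
tool_pos: [0.5634, -0.2673, 0.1298]
orientation: [-180.0, -0.0, -0.0]
force: [0.2, 0.1, -2.4]
opening: 0.0374
gripper_force: 30.0
```

Run:
```python
from h import *
S=snapshot("scene")
o=get_obs();print(o["tool_pos"],o["orientation"],o["force"],o["opening"])
b=cv2.resize(S["frame"][200:310,360:470],(600,600),interpolation=2)
cv2.imwrite("pics/p10.png",b[:,:,::-1])
```

```text
[ 0.5631 -0.2672  0.1292] [-179.9761    0.0463   -0.0168] [-0.4432  0.2393 -2.6674] 0.03725797509320594
```

View pics/p10.png

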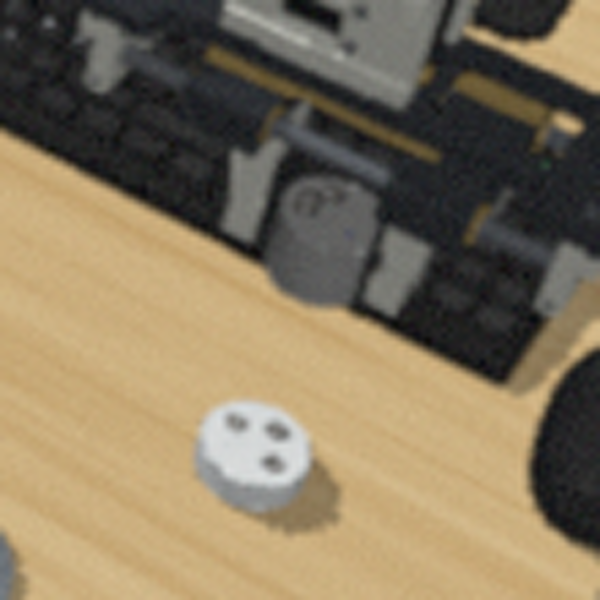

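The steel piece hangs level at (325,240) and the flat piece stays on the bench at (255,443). Carrying the steel to dish_64.

>>> play_rows --commands '[[[-0.2,-1,0,0,0,0,0],[-0.5,-2.5,0,0,0,0,0],[-1,-5,0,0,0,0,0],[-1.7,-8,0,0,0,0,0],[-2.4,-11.5,0,0,0,0,0],[-3.1,-15,0,0,0,0,0],[-3.8,-18.5,0,0,0,0,0],[-4.5,-22,0,0,0,0,0],[-5.2,-25.5,0,0,0,0,0],[-6,-29,0,0,0,0,0],[-6.7,-32.5,0,0,0,0,0],[-7.4,-36,0,0,0,0,0],[-8.1,-39.5,0,0,0,0,0],[-8.9,-43,0,0,0,0,0],[-9.5,-46,0,0,0,0,0],[-10,-48.5,0,0,0,0,0],[-10.3,-50,0,0,0,0,0]]]'

```text
clock: 20.93
tool_pos: [0.4593, 0.2351, 0.1291]
orientation: [180.0, 0.0, 0.1]
force: [0.1, -0.1, -1.6]
opening: 0.0375
gripper_force: 30.0
```

>>> play_rows --commands '[[[-0.3,-1.5,0,0,0,0,0],[-0.8,-4,0,0,0,0,0],[-1.5,-7,0,0,0,0,0],[-2,-9.5,0,0,0,0,0],[-2.3,-11,0,0,0,0,0],[-2.4,-11.7,0,0,0,0,0],[-2.4,-11.7,0,0,0,0,0],[-2.4,-11.7,0.5,0,0,0,0],[-2.4,-11.7,2,0,0,0,0],[-2.4,-11.7,4,0,0,0,0],[-2.4,-11.7,6.5,0,0,0,0],[-2.4,-11.7,8,0,0,0,0],[-2.4,-11.7,8.5,0,0,0,0],[-2.4,-11.7,8.5,0,0,0,0],[-2.4,-11.7,8.5,0,0,0,0]]]'

```text
clock: 22.18
tool_pos: [0.4371, 0.3491, 0.0452]
orientation: [180.0, -0.0, -0.0]
force: [0.0, 0.3, -2.5]
opening: 0.0373
gripper_force: 30.0
```

Run:
```python
from h import *
S=snapshot("scene")
o=get_obs();print(o["tool_pos"],o["orientation"],o["force"],o["opening"])
print((proj(S,o["tool_pos"]+[0,0,-.006])-[140,150])*8,(proj(S,(.4365,.3497,.003))-[140,150])*8)
print(ray(S,(406.75,281.2),.016))
b=cv2.resize(S["frame"][150:225,140:225],(680,600),interpolation=2)
cv2.imwrite("pics/p11.png",b[:,:,::-1])
```

```text
[0.4372 0.3497 0.0457] [-179.9493   -0.0506   -0.0237] [-0.2471  0.0674 -2.4884] 0.037613455913847425
[[295.2917 308.476 ]] [[310.7499 391.4441]]
[[ 0.5633 -0.2649  0.016 ]]
```

View pics/p11.png

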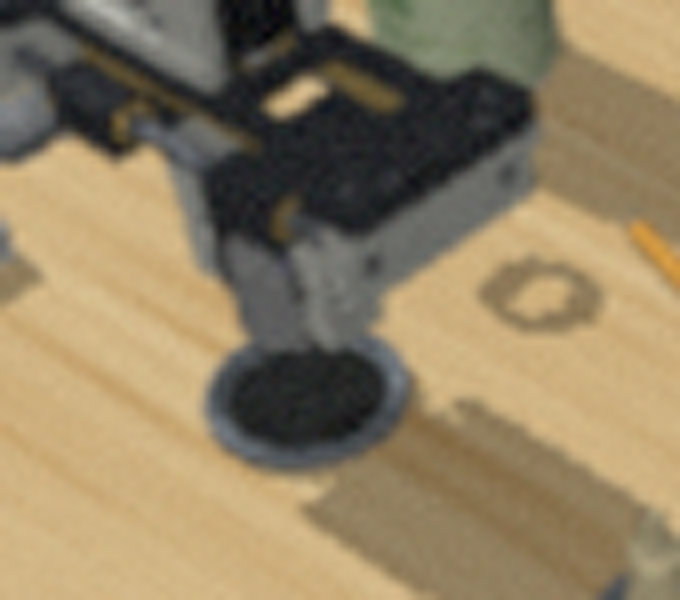

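The steel piece is above dish_64, whose centre is at (308,400) against the predicted (311,391). I lower it.

>>> play_rows --commands '[[[0,0,0.6,0,0,0,0],[0,0,1.4,0,0,0,0],[0,0,2.2,0,0,0,0],[0,0,2.8,0,0,0,0],[0,0,3.2,0,0,0,0],[0,0,3.4,0,0,0,0],[0,0,3.5,0,0,0,0],[0,0,3.55,0,0,0,0],[0,0,3.6,0,0,0,0],[0,0,3.6,0,0,0,0],[0,0,3.6,0,0,0,0]]]'

```text
clock: 23.15
tool_pos: [0.4363, 0.3492, 0.0096]
orientation: [180.0, 0.0, 0.0]
force: [-3.7, -2.9, 7.0]
opening: 0.0372
gripper_force: 30.1
```

>>> play_rows --commands '[[[0,0,0,0,0,0,0.46],[0,0,0,0,0,0,0.55],[0,0,0,0,0,0,0.7],[0,0,0,0,0,0,0.8],[0,0,-0.5,0,0,0,0.85],[0,0,-2,0,0,0,0.85],[0,0,-5,0,0,0,0.85],[0,0,-8,0,0,0,0.85],[0,0,-11,0,0,0,0.85],[0,0,-12,0,0,0,0.85],[0,0,-12,0,0,0,0.85]]]'

```text
clock: 24.07
tool_pos: [0.4379, 0.3513, 0.1326]
orientation: [-179.7, -0.2, 0.0]
force: [0.0, 0.2, 0.4]
opening: 0.0743
gripper_force: 0.0
```

Run:
```python
from h import *
S=snapshot("scene")
o=get_obs();print(o["tool_pos"],o["force"],o["opening"])
b=cv2.resize(S["frame"][150:240,140:245],(700,600),interpolation=2)
cv2.imwrite("pics/p12.png",b[:,:,::-1])
```

```text
[0.4371 0.3505 0.1305] [-0.9381 -0.8377 -1.2119] 0.07407156134795628
```

View pics/p12.png

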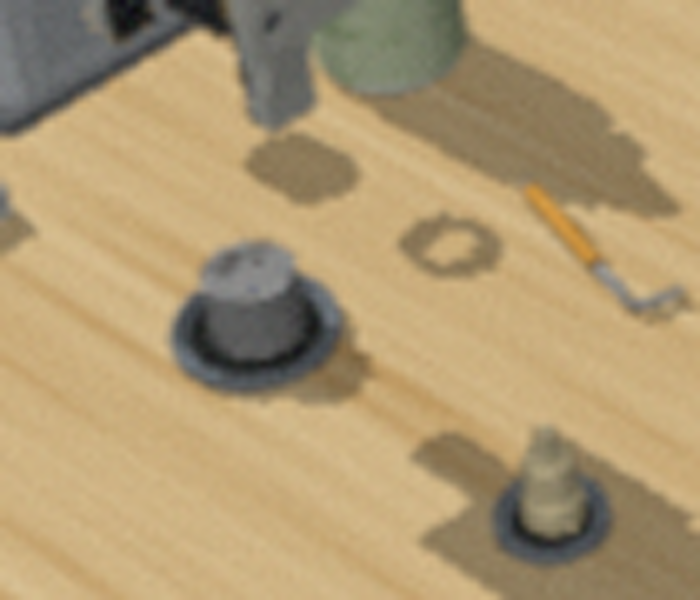

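The steel piece sits flat in dish_64 at (255,310), and the gauge is unchanged at (550,500). Back for the flat piece.

>>> play_rows --commands '[[[0.8,4,0,0,0,0,0.85],[12.7,61.6,0,0,0,0,0.85],[12.7,61.6,0,0,0,0,0.85],[12.7,61.6,0,0,0,0,0.85],[12.7,61.6,0,0,0,0,0.85],[12.7,61.6,0,0,0,0,0.85],[12.7,61.6,0,0,0,0,0.85],[12.7,61.6,0,0,0,0,0.85],[12.7,61.6,0,0,0,0,0.85],[12.7,61.6,0,0,0,0,0.85],[12.7,61.6,0,0,0,0,0.85],[12.7,61.6,0,0,0,0,0.85],[12.7,61.6,0,0,0,0,0.85],[12.7,61.6,0,0,0,0,0.85],[12.7,61.6,0,0,0,0,0.85],[12.7,61.6,0,0,0,0,0.85],[12.7,61.6,0,0,0,0,0.85],[12.7,61.6,0,0,0,0,0.85],[12.7,61.6,0,0,0,0,0.85],[12.7,61.6,0,0,0,0,0.85]]]'

```text
clock: 25.78
tool_pos: [0.5633, -0.2651, 0.1285]
orientation: [-180.0, 0.0, 0.1]
force: [-0.2, -0.7, 0.0]
opening: 0.0744
gripper_force: 0.0
```

>>> play_rows --commands '[[[0,0,2,0,0,0,0.85],[0,0,5,0,0,0,0.85],[0,0,8,0,0,0,0.85],[0,0,10.5,0,0,0,0.8],[0,0,11.8,0,0,0,0.7],[0,0,12.3,0,0,0,0.62],[0,0,12.3,0,0,0,0.6],[0,0,12.3,0,0,0,0.57],[0,0,12.3,0,0,0,0.55],[0,0,12.3,0,0,0,0.53],[0,0,12.3,0,0,0,0.5],[0,0,12.3,0,0,0,0.48],[0,0,12.3,0,0,0,0.3],[0,0,12.3,0,0,0,0],[0,0,12.3,0,0,0,0],[0,0,12.3,0,0,0,0]]]'

```text
clock: 27.12
tool_pos: [0.5642, -0.2664, 0.0068]
orientation: [180.0, -0.1, 0.0]
force: [-0.6, 2.1, 6.5]
opening: 0.043
gripper_force: 30.1
```

>>> play_rows --commands '[[[0,0,-0.2,0,0,0,0],[0,0,-0.6,0,0,0,0],[0,0,-1.5,0,0,0,0],[0,0,-3,0,0,0,0],[0,0,-4.5,0,0,0,0],[0,0,-6,0,0,0,0],[-0.8,-0.5,-7,0,0,0,0],[-2.4,-1.5,-7,0,0,0,0],[-4.5,-2.8,-7,0,0,0,0],[-6.8,-4.3,-7,0,0,0,0],[-9,-5.7,-7,0,0,0,0],[-11,-7,-7,0,0,0,0],[-12.4,-7.9,-7,0,0,0,0],[-12.9,-8.2,-7,0,0,0,0],[-12.9,-8.2,-7,0,0,0,0],[-12.9,-8.2,-6,0,0,0,0],[-12.9,-8.2,-4,0,0,0,0],[-12.9,-8.2,-3,0,0,0,0],[-12.9,-8.2,-3,0,0,0,0]]]'

```text
clock: 28.7
tool_pos: [0.4339, -0.1846, 0.034]
orientation: [-180.0, 0.2, -0.0]
force: [-0.7, 0.2, -0.9]
opening: 0.0429
gripper_force: 30.0
```

Run:
```python
from h import *
S=snapshot("scene")
o=get_obs();print(o["tool_pos"],o["orientation"],o["force"],o["opening"])
print((proj(S,o["tool_pos"]+[0,0,-.006])-[290,240])*6,(proj(S,(.4346,-.1835,.003))-[290,240])*6)
b=cv2.resize(S["frame"][240:340,290:400],(660,600),interpolation=2)
cv2.imwrite("pics/p13.png",b[:,:,::-1])
```

```text
[ 0.4345 -0.1847  0.035 ] [179.9888   0.1201  -0.0133] [ 0.1228  0.5444 -0.5862] 0.04282103355387153
[[330.9174 336.1607]] [[320.7369 377.1217]]
```

View pics/p13.png

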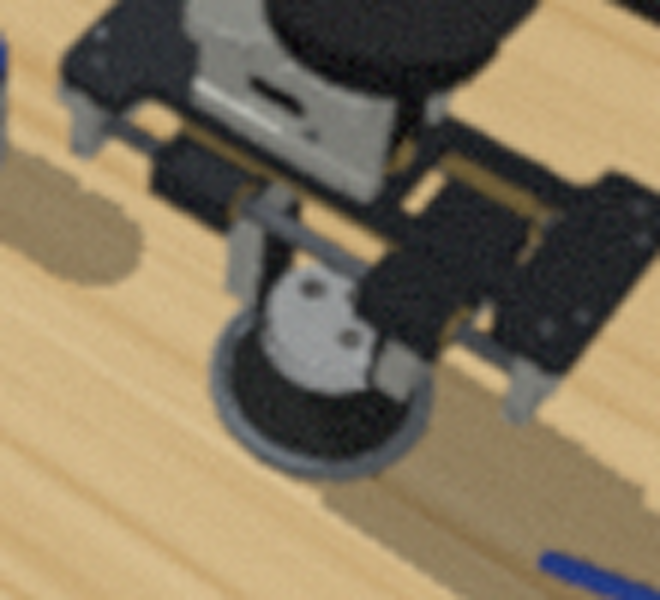

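The flat piece is held over dish_75. It is in the gripper's shadow, with its face at (318,325) and the dish's outer ellipse centred at (322,380), so it is aligned. It may be slightly tilted. I'll lower in stages and watch the force. That was also my 15th viewed picture, one over the 14 allowed, so from here I only check numbers.

>>> play_rows --commands '[[[0,-0.1,0.6,0,0,0,0],[0,-0.1,1.2,0,0,0,0],[0,-0.1,1.7,0,0,0,0],[0,-0.1,2,0,0,0,0],[0,-0.1,2.2,0,0,0,0],[0,-0.1,2.2,0,0,0,0],[0,-0.1,2.2,0,0,0,0]]]'

```text
clock: 29.33
tool_pos: [0.4346, -0.1834, 0.0138]
orientation: [180.0, 0.0, -0.0]
force: [-0.1, 0.3, -0.3]
opening: 0.0428
gripper_force: 30.0
```

Run:
```python
from h import *
S=snapshot("scene");o=get_obs();print(o["tool_pos"],o["force"],o["opening"])
a=o["tool_pos"]+[0,0,-.006]
g=cv2.cvtColor(S["frame"],cv2.COLOR_RGB2GRAY)
# predicted outline rows for an upright piece vs grey profile along its axis column
for z in(.016,0): 
  t=np.linspace(0,6.283,60);p=proj(S,a+np.c_[.0225*np.cos(t),.0225*np.sin(t),0*t+z]);print(z,p.min(0),p.max(0))
c=int(round(proj(S,a)[0,0]));print(c)
for k in(-4,-2,0,2):print(c+k,list(g[285:318,c+k]))
```

```text
[ 0.4347 -0.1834  0.0139] [-0.2379 -0.3595 -0.2916] 0.04258864335302488
0.016 [333.8233 288.4792] [355.0632 305.9774]
0 [333.1885 292.8934] [354.1778 310.3398]
344
340 [np.uint8(89), np.uint8(85), np.uint8(76), np.uint8(87), np.uint8(119), np.uint8(153), np.uint8(132), np.uint8(87), np.uint8(76), np.uint8(88), np.uint8(136), np.uint8(146), np.uint8(147), np.uint8(149), np.uint8(150), np.uint8(152), np.uint8(155), np.uint8(153), np.uint8(152), np.uint8(158), np.uint8(155), np.uint8(145), np.uint8(143), np.uint8(135), np.uint8(106), np.uint8(52), np.uint8(24), np.uint8(33), np.uint8(29), np.uint8(29), np.uint8(40), np.uint8(74), np.uint8(84)]
342 [np.uint8(120), np.uint8(96), np.uint8(91), np.uint8(85), np.uint8(101), np.uint8(138), np.uint8(144), np.uint8(119), np.uint8(97), np.uint8(113), np.uint8(148), np.uint8(147), np.uint8(151), np.uint8(153), np.uint8(154), np.uint8(153), np.uint8(150), np.uint8(153), np.uint8(150), np.uint8(149), np.uint8(152), np.uint8(149), np.uint8(143), np.uint8(142), np.uint8(134), np.uint8(89), np.uint8(32), np.uint8(35), np.uint8(32), np.uint8(28), np.ui
[... 311 characters left out ...]
uint8(153), np.uint8(152), np.uint8(150), np.uint8(142), np.uint8(142), np.uint8(143), np.uint8(135), np.uint8(107), np.uint8(44), np.uint8(30), np.uint8(29), np.uint8(21), np.uint8(29), np.uint8(43), np.uint8(76)]
346 [np.uint8(185), np.uint8(182), np.uint8(149), np.uint8(100), np.uint8(92), np.uint8(83), np.uint8(85), np.uint8(111), np.uint8(135), np.uint8(114), np.uint8(122), np.uint8(134), np.uint8(132), np.uint8(133), np.uint8(132), np.uint8(93), np.uint8(80), np.uint8(91), np.uint8(130), np.uint8(151), np.uint8(151), np.uint8(151), np.uint8(145), np.uint8(140), np.uint8(132), np.uint8(80), np.uint8(27), np.uint8(27), np.uint8(27), np.uint8(34), np.uint8(32), np.uint8(55), np.uint8(74)]
```

The face edge is at row ≈306 and the bottom edge at ≈310, matching an upright piece (306.0 and 310.3). Now the final lowering and release.

>>> play_rows --commands '[[[0,0,0.2,0,0,0,0],[0,0,0.35,0,0,0,0],[0,0,0.42,0,0,0,0],[0,0,0.47,0,0,0,0],[0,0,0.47,0,0,0,0],[0,0,0.47,0,0,0,0.53],[0,0,0.47,0,0,0,0.6],[0,0,0.47,0,0,0,0.75],[0,0,0.47,0,0,0,0.85],[0,0,0,0,0,0,0.85],[0,0,-2,0,0,0,0.85],[0,0,-5,0,0,0,0.85],[0,0,-8,0,0,0,0.85],[0,0,-12,0,0,0,0.85],[0,0,-15,0,0,0,0.85],[0,0,-15,0,0,0,0.85],[0,0,-15,0,0,0,0.85],[0,0,-15,0,0,0,0.85]]]'

```text
clock: 30.88
tool_pos: [0.4342, -0.1832, 0.1638]
orientation: [-180.0, -0.0, -0.0]
force: [-0.3, 0.6, -0.1]
opening: 0.0743
gripper_force: 0.0
```

Run:
```python
from h import *
S=snapshot("scene");o=get_obs();print(o["tool_pos"],o["force"],o["opening"])
g=cv2.cvtColor(S["frame"],cv2.COLOR_RGB2GRAY);D=np.array([.4346,-.1835,.003])
t=np.linspace(0,6.283,60)
for z in(.016,0): p=proj(S,D+np.c_[.0225*np.cos(t),.0225*np.sin(t),0*t+z]);print("pred",p.min(0),p.max(0))
m=comp(g>110,proj(S,D+[0,0,.012])[0]);v,u=np.nonzero(m);print("flat",u.min(),v.min(),u.max(),v.max(),len(u))
h=cv2.cvtColor(S["frame"],cv2.COLOR_RGB2HSV)
m=comp((h[:,:,0]>100)&(h[:,:,0]<130)&(h[:,:,1]>150),(282,250));v,u=np.nonzero(m);print("jar",ray(S,(u.mean(),v.mean()),.057))
```

```text
[ 0.4338 -0.1833  0.1632] [ 0.0667 -0.5479 -0.9188] 0.07411935910841971
pred [333.6454 289.907 ] [354.8106 307.394 ]
pred [333.0148 294.2901] [353.9312 311.7246]
flat 333 290 353 310 373
jar [[ 0.4322 -0.0138  0.057 ]]
```

The flat piece's outline matches a piece standing flat and centred in dish_75. The jar hasn't moved, and the arm is clear.

```bash
python3 -c "
from plant import *
print(close_job())"
```

```text
the job is handed in; nothing more can be done
None
```

All four pieces were set down in their own dishes and the job was handed in at about 31 s with no verdict shown; the jar measured unmoved, the loupe was not re-measured, and I viewed 15 pictures, one over the limit of 14.

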